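# Hold the steel sample safe open by its lever

## Robot

A 6-joint arm with a two-finger parallel gripper is mounted at the origin on a cart in front of the work surface, level with it; the furniture and walls round the work are solid. World frame = base frame: x ahead of the robot, y to its left, z up, the work surface at z = 0. Lengths are in m, angles in rad, forces in N, time in s.
With the tool pointing down it reaches from about 0.25 to 0.775 m from the base axis. Payload 4 kg.
Tool frame: the origin (TCP) lies at the very end of the fingers, on their centre line; the grasp point (between the pads) lies 19 mm behind it; z points along the fingers, x is the direction in which the jaws open and shut, and the axes are right-handed (so a half turn about z gives the same grasp; the last joint's range is limited). The gripper opens to 94 mm and grips with 3 to 60 N. Pads are 16 mm wide; open, the fingers measure 119 mm over their backs; the gripper's body (75 mm by 177 mm) begins 78 mm behind the grasp point.
Start: joints at [1.125, 0.087, 1.371, -0, 1.684, -0.103], TCP at [0.185, 0.518, 0.206] pointing down, gripper open.
Joint ranges: [-3.1, 3.1], [-0.76, 2.03], [0.27, 2.55], [-1.08, 4.22], [0.17, 2.65], [-2.57, 2.57]. Speed limits (rad/s): [2.79, 2.79, 3.14, 3.14, 3.14, 3.14].

## Interface

Orientations are given as [roll, pitch, yaw] about the fixed x, y, z axes, in that order (R = Rz(yaw) Ry(pitch) Rx(roll)).
In Python, from bench import robot, cams, ticket gives the robot as it stands.
- The arm moves only by the tool jog_arm, never from a script. Its argument "series" is a list of rows, each an object of numbers: "x", "y", "z": the shift along the tool's x, y, z in m; "rx", "ry", "rz": the turn, a rotation vector about the tool's x, y, z in degrees. A call has 1 to 12 rows; each row shifts and turns the pose as measured when the row begins, along the tool's axes as they then stand; what a row does not reach is not made up. A row lasts 1/12 s, in which the tool goes at most 41.7 mm and 7.16 degrees, less where a joint would pass 70% of its speed; a pose out of reach is approached as far as the arm can. A call with a gripper value outside its range is refused whole. "claw" is the opening, from 0 (shut) to 1 (fully open), set as the call begins (left out, the last holds). The fingers move at their own pace and stop on an object; the grip force is fixed at half the most. Time passes only in rows, so rows that do not move let the fingers close. It gives the time, the measured TCP pose, the force and the opening at its end, in the units of the state.
- robot.get_obs(): the state, without advancing time (a new reading comes with each control period).
- cams.snapshot(name): name is "side" or "top"; returns a dict with "img" (480x640x3 uint8, red, green, blue), "mtx" (3x3 intrinsics, pixels), "origin" and "attitude" of the camera in the world. Camera axes: x right, y down, z forward; pixel columns grow to the right and rows downward; lengths in m; the calibration is good to about 2 mm. A picture is of the moment at which its call begins. There is no depth.
- ticket.close_job(): hands the job in, once; it reports no verdict.
Trained networks look in a picture, given as the dict that the camera call returned (one of the last four; its "shot" number tells which), for a name from the list of things; names that differ only in an ending like _2 or _b are one class to them, and where a whole thing is asked for, a point or a joint stands for the part that bears it (a point fixed in the world has none). Each returns a list of dicts, best first, with "p" (0 to 1); they miss things now and then, are a little off and sometimes report something else, mostly with a low value. They report only what shows in the picture. A call takes as long as a camera call.
- cams.look_for(thing, picture): "bbox" ([left, top, width, height] in pixels, round what is visible of it).
The state is a dict: "time": time; "joint_positions": joint angles; "qvel": joint speeds; "joint_torque": joint torques, N m; "tool_pos": TCP position; "ee_rot": TCP orientation; "wrist_force": force on the tool from outside, world axes, zero at the start; "wrist_torque": the same for the moment, N m; "width": finger opening in m.
Only numpy, scipy, OpenCV 4.12 (cv2) and the standard library are available. Lean on these libraries where they do the work, as an engineer would, in place of code of your own. Each camera call takes 0.05 s, during which the arm holds its last target.

## Task

Open the heavy-lidded steel sample safe for a colleague and hold it open: push the red slide bolt out sideways from under the yellow lever, then press the long end of the lever down until the lid is well raised (15 degrees or more), and finish still pressing it down so that the lid stays up. Use only light fingertip pushes: grip nothing, do not force the bolt or the lever against their stops, do not touch the lid, and leave the loose cup and bottles beside it where they stand.

Things in the scene. Friction and masses are not known exactly. Their poses are not given: they have to be found in the camera images.
- safe: Fixed grey frame, base plate 325 x 130 x 8 mm. Origin: on the worktop below the lever's pivot. +x: from pivot to chest (away from the robot; chest at x = 90 to 167 mm); -x: along the lever's long end; +y: left, to the bolt's red plate; z up. Pivot posts 104 mm high at x = 0, y = +-16 to 32 mm; bolt guide post 77 mm high at x = -109 mm, y = 31 to 63 mm, above it all is open
- lever (a joint): Yellow lever, rad: rests at about 0.03 (long end up; at 0 it slopes 0.22 above level), grows as the long end is pressed down, level at 0.22, stop at 0.62. Its short end lies under the lid's lip and lifts it: a lid tilt of 0.26 rad takes 0.34 rad of lever, 0.35 takes 0.48. Pressing takes 3 to 11 N; let go, it comes back up. With the bolt home it is blocked within 0.1 rad
- lever_pivot (a point): The lever's hinge axis (along the safe's y), 90 mm above the worktop. Mind the wall cabinet over the safe: its underside is 0.45 m above the worktop and its front is about 0.58 m ahead of the robot base, so a tall wrist over the bolt must stay low, come from the robot side or lean back
- lever_pad (a point): Middle of the top of the black rubber pad (48 mm along the lever, 38 mm wide) at the lever's long end: 180 mm along the lever from the pivot, 10 mm above the lever line through the pivot; 134 mm above the worktop at rest, 50 mm at 0.5 rad. Moves with the lever. The bar is 22 mm wide, 12 mm thick
- bolt (a joint): Slide bolt, m: 0 is home (steel tongue under a lug that hangs from the lever), grows as it is pushed along the safe's +y, away from the lever; tongue clear of the lug above 0.022, well out at 0.035 to 0.045, end stop at 0.050. Starts at 0 to 0.008, stays where it is left; about 2 N to slide
- bolt_plate (a point): Top edge of the inner face (towards the lever) of the bolt's red upright plate, middle of its width, 115 mm above the worktop. Plate 30 mm wide (along the safe's x), 10 mm thick, standing 38 mm above the steel tongue, whose top is at 77 mm. With the bolt at 0 the face is 77 mm from the lever's centre line. Moves with the bolt
- lid: Thick steel lid, about 3 kg, 125 x 126 x 24 mm, level when shut; hinged along its far edge, so it tilts up as the lever lifts its front lip and falls shut by itself. Origin: middle of the lid's front edge, 5 mm above its underside, 101 mm above the worktop when shut; x runs back to the hinge, 126 mm behind
- white_cup: Loose specimen cup with white lid, 63 mm wide, 72 mm high, to the right of the safe; origin under its centre. Leave alone
- brown_bottle: Loose brown dropper bottle, 37 mm wide, 106 mm high, to the right of the safe; origin under its centre. Leave alone
- red_bottle: Loose red dropper bottle, 37 mm wide, 106 mm high, to the left of the safe; origin under its centre. Leave alone

How it is judged:
By the outcome, as a careful person would: the job done as asked, in the order asked, and still so for the second after the job is handed in, while the arm keeps its last pose, push and grip.
It also fails if it takes over 42 s, if anything falls off the work surface, if the arm or the gripper's body presses on something with over 40 N, if the wrist force passes 120 N, or if a joint passes its speed limit or range.

## Working session

There is one attempt and no reset: what is moved stays moved. The work goes in short steps, Python scripts to look and compute and a tool call to move; the robot and the scene stay as the last step left them, time stands still between calls to the robot, and variables do not carry over. Pictures are saved under pics/ and viewed, and the job is handed in when it is done.

Besides the shell and the picture viewer there is one more tool, called after "Call:" as a command line: name --argument value ..., lists and objects as JSON in quotes. jog_arm: Moves the arm, as the interface text tells. Its arguments: {"type":"object","properties":{"series":{"type":"array","items":{"type":"object","properties":{"x":{"type":"number"},"y":{"type":"number"},"z":{"type":"number"},"rx":{"type":"number"},"ry":{"type":"number"},"rz":{"type":"number"}}}},"claw":{"type":"number"}},"required":["series"]}

```bash
mkdir -p pics; ls; python3 - <<'E'
from bench import robot, cams, ticket
import cv2, json
print(robot.get_obs())
for n in ("side","top"):
    s=cams.snapshot(n)
    cv2.imwrite(f"pics/{n}0.png",s["img"][:,:,::-1])
    print(n,s["mtx"],s["origin"],s["attitude"],s["shot"])
    for t in ("safe","lever","lever_pad","bolt","bolt_plate","lid","white_cup","brown_bottle","red_bottle"):
        print(t,[(d["bbox"],round(d["p"],2)) for d in cams.look_for(t,s)[:2]])
E
```

```text
pics
{'time': 0.0, 'joint_positions': array([ 1.12491508e+00,  8.79538063e-02,  1.37220837e+00, -4.27768178e-06,
        1.68354476e+00, -1.03085362e-01]), 'qvel': array([-0.00103468,  0.0002194 , -0.00022655, -0.00167749,  0.00101704,
       -0.0020214 ]), 'joint_torque': array([-1.67972316e-04, -3.40163612e+01, -3.02439201e+01,  7.20298709e-02,
        3.25931946e-02, -1.57507898e-04]), 'tool_pos': array([0.18464144, 0.51753303, 0.20432807]), 'ee_rot': array([-3.14137932e+00,  2.10349680e-03,  1.22800019e+00]), 'wrist_force': array([-0.31869451,  0.43993304,  0.52278624]), 'wrist_torque': array([ 0.01700144, -0.01222444, -0.07282205]), 'width': 0.09415390509840345}
side [[547.85504359   0.         321.29985808]
 [  0.         547.85504359 238.40793979]
 [  0.           0.           1.        ]] [0.61029187 0.82805382 0.56896973] [-2.10081964  0.01172695  3.08911408] 1
safe [([188.7, 183.6, 206.2, 88.7], 0.98), ([260.0, 187.7, 133.5, 34.3], 0.37)]
lever [([260.1, 188.3, 135.4, 32.7], 0.94), ([250.0, 242.3, 24.7, 60.2], 0.17)]
lever_pad [([257.7, 187.6, 136.2, 34.1], 0.78), ([189.5, 
[... 264 characters left out ...]
57)]
top [[568.72371079   0.         323.19946218]
 [  0.         568.72371079 237.03400006]
 [  0.           0.           1.        ]] [ 0.47449832 -0.03441723  0.96143326] [-3.02182283  0.06048568 -1.59454464] 2
safe [([319.7, 171.2, 111.6, 164.8], 0.71)]
lever [([367.5, 175.3, 35.8, 162.4], 0.76), ([319.1, 256.1, 61.7, 20.5], 0.53)]
lever_pad [([369.2, 175.3, 33.9, 160.5], 0.76)]
bolt [([321.6, 253.8, 59.6, 25.0], 0.74)]
bolt_plate [([320.6, 257.3, 60.2, 21.8], 0.91)]
lid []
white_cup [([456.9, 217.2, 44.6, 42.5], 0.95)]
brown_bottle [([460.1, 176.9, 36.3, 32.9], 0.83), ([366.4, 177.6, 38.4, 159.6], 0.66)]
red_bottle [([292.2, 182.2, 26.7, 20.4], 0.79), ([321.6, 258.6, 57.7, 17.2], 0.55)]
```

View pics/side0.png

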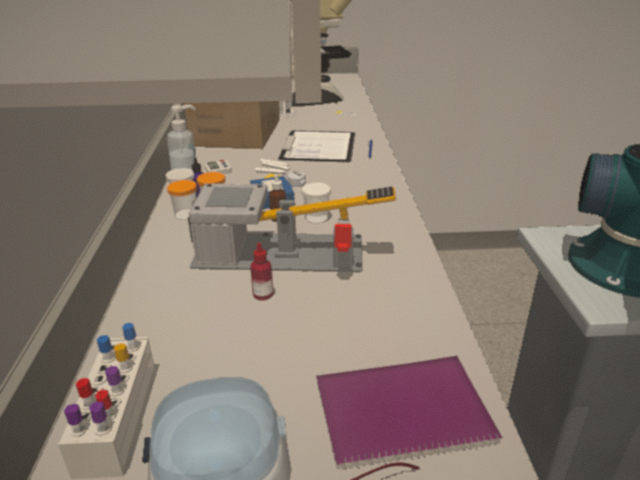

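View pics/top0.png

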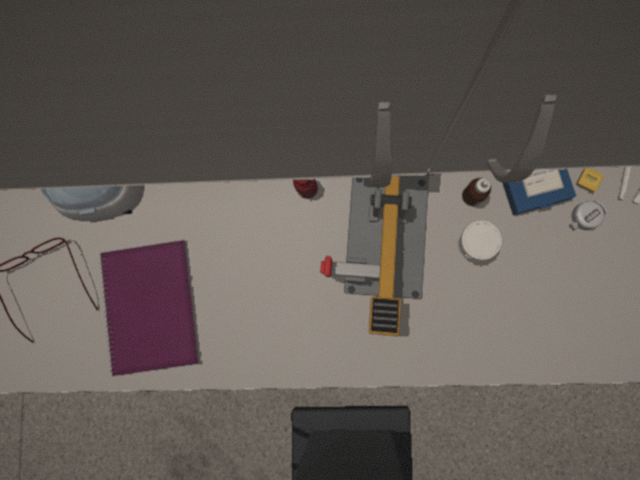

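```bash
python3 - <<'E'
import cv2
a=cv2.imread("pics/side0.png")[160:320,170:420]; cv2.imwrite("pics/side0z.png",cv2.resize(a,None,fx=3.2,fy=3.2,interpolation=cv2.INTER_CUBIC)[:600,:800])
a=cv2.imread("pics/top0.png")[150:350,280:520]; cv2.imwrite("pics/top0z.png",cv2.resize(a,None,fx=3,fy=3,interpolation=cv2.INTER_CUBIC))
E
```

```text
(no output)
```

View pics/side0z.png

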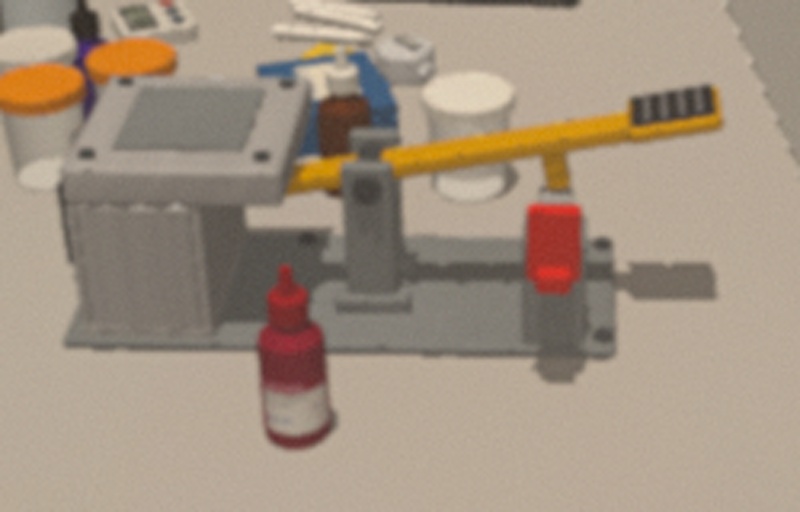

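View pics/top0z.png

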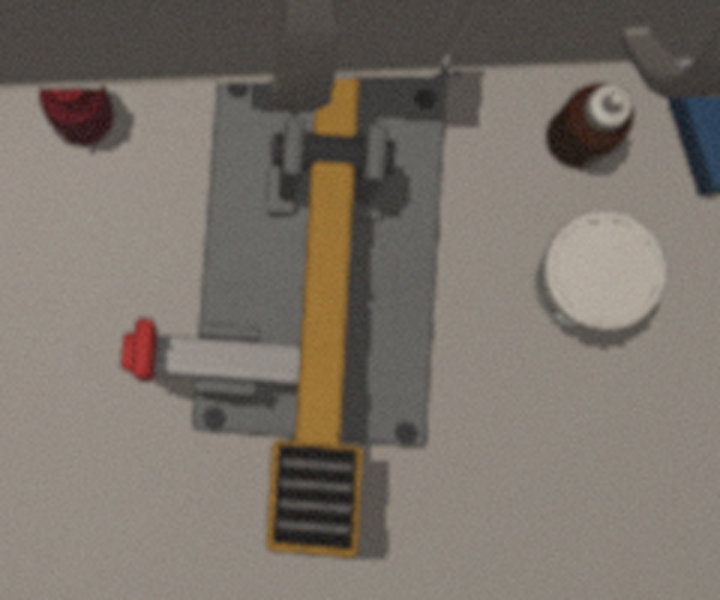

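The side view shows the lever pad at about (378,193) and the red plate at (343,236). The top view shows the pad centre at (385,316), the plate at (331,267), and the near base corners at (344,293) and (422,298). Next I'll fit the safe pose from these points.

```bash
cat > h.py <<'E'
import numpy as np
from scipy.spatial.transform import Rotation as R
K={}
def cam(K,o,a): return np.array(K),np.array(o),R.from_euler('xyz',a).as_matrix()
S=cam([[547.855,0,321.3],[0,547.855,238.408],[0,0,1]],[0.61029187,0.82805382,0.56896973],[-2.10081964,0.01172695,3.08911408])
T=cam([[568.7237,0,323.1995],[0,568.7237,237.034],[0,0,1]],[0.47449832,-0.03441723,0.96143326],[-3.02182283,0.06048568,-1.59454464])
def proj(c,p):
    K,o,A=c; q=(np.atleast_2d(p)-o)@A; q=q@K.T; return q[:,:2]/q[:,2:]
def onplane(c,uv,z):
    K,o,A=c; d=A@np.linalg.solve(K,[*uv,1]); return o+d*(z-o[2])/d[2]
def lev(q,s,h,y=0):
    a=.22-q; return [-s*np.cos(a)+h*np.sin(a), y, 90+s*np.sin(a)+h*np.cos(a)]
def world(P,x):
    c,s=np.cos(x[2]),np.sin(x[2]); P=np.atleast_2d(P)/1000.
    return np.c_[x[0]+c*P[:,0]-s*P[:,1], x[1]+s*P[:,0]+c*P[:,1], P[:,2]]
E
cat > fit.py <<'E'
from h import *
from scipy.optimize import least_squares
tz=lambda u,v:(280+u/3,150+v/3); sz=lambda u,v:(170+u/3.2,160+v/3.2)
def res(x):
    q=x[3]; b=x[4]*1000
    L=[(T,tz(193,430),[-158,65,8]),(T,tz(426,446),[-158,-65,8]),
     (T,tz(280,446),lev(q,156,10,19)),(T,tz(357,450),lev(q,156,10,-19)),(T,tz(351,547),lev(q,204,10,-19)),(T,tz(273,545),lev(q,204,10,19)),
     (S,sz(614,355),[-158,65,2]),(S,sz(66,346),[167,65,2]),
     (S,sz(632,125),lev(q,156,10,19)),(S,sz(717,117),lev(q,204,10,19)),(S,sz(632,97),lev(q,156,10,-19)),(S,sz(714,87),lev(q,204,10,-19)),
     (T,tz(154,351),[-109,77+b,115]),]
    return np.array([proj(c,world(P,x))[0]-np.array(uv) for c,uv,P in L]).ravel()
r=least_squares(res,[.55,0,0,.03,0],loss='soft_l1')
x=r.x;print(x);print(np.round(res(x).reshape(-1,2),1))
b=x[4]*1000
for n,P in dict(pivot=[0,0,90],pad=lev(x[3],180,10),plate=[-109,77+b,115],bolt0=[-109,77,115]).items(): print(n,world(P,x)[0].round(4))
for n,uv,z in (("cup",(482,241),.072),("brown",(483,186),.106),("red",(303,180),.1)): print(n,onplane(T,uv,z).round(3))
E
python3 fit.py
```

```text
[ 0.63461439 -0.09187886 -0.10498443  0.04678397  0.00707999]
[[-0.9  6.6]
 [ 0.   7.6]
 [-0.1 -1.2]
 [ 0.5 -0.4]
 [ 0.7  0.5]
 [ 0.1 -1.1]
 [ 7.2  0.7]
 [ 5.3  0.1]
 [-0.1  1. ]
 [-0.2 -0.3]
 [-0.5  0.7]
 [-0.5  0.1]
 [ 0.1 -1.8]]
pivot [ 0.6346 -0.0919  0.09  ]
pad [ 0.46   -0.0735  0.1309]
plate [0.535  0.0032 0.115 ]
bolt0 [ 0.5343 -0.0039  0.115 ]
cup [ 0.569 -0.23   0.072]
brown [ 0.649 -0.228  0.106]
red [0.67  0.045 0.1  ]
```

```bash
sed -i 's/\[-158,/[-158+x[5],/g; s/\[167,/[167+x[5],/; s/\.03,0\],loss/.03,0,0],loss/' fit.py; python3 fit.py
cat >> h.py <<'E'
X=np.array([0,0,0.])
def toworld(P): return world(P,X)[0]
def target(p_safe,lean,dyaw=0):
    "tool x along safe +y, leaning back"
    r=R.from_euler('xyz',[np.pi,0,np.pi/2+X[2]+dyaw])*R.from_rotvec([-np.radians(lean),0,0]); return toworld(p_safe),r
def delta(p_safe,lean,wps=1):
    from bench import robot
    o=robot.get_obs(); r0=R.from_euler('xyz',o['ee_rot']); p,r=target(p_safe,lean)
    print('t',round(o['time'],2),'tcp',np.round(o['tool_pos'],4),'rpy',np.round(o['ee_rot'],3),'F',np.round(o['wrist_force'],1),'w',round(o['width'],3),'q',np.round(o['joint_positions'],2))
    c,s=np.cos(X[2]),np.sin(X[2]); d=o['tool_pos']-[X[0],X[1],0]; print('safe mm',np.round([1000*(c*d[0]+s*d[1]),1000*(-s*d[0]+c*d[1]),1000*d[2]],1))
    print('shift mm tool',np.round(1000*r0.inv().apply(p-o['tool_pos']),1),'turn deg',np.round(np.degrees((r0.inv()*r).as_rotvec()),1),'world',p.round(4), 'dw',(p-o['tool_pos']).round(4))
E
```

```text
[ 6.33574087e-01 -9.13430990e-02 -1.03271135e-01  4.29448709e-02
  6.76757664e-03  1.28396162e+01]
[[-0.5 -0.4]
 [ 0.4  0.4]
 [-0.2 -0.5]
 [ 0.4  0.2]
 [ 0.7  1.1]
 [-0.  -0.4]
 [ 0.9  0.6]
 [-0.9  0.2]
 [ 0.4  0.7]
 [ 0.4 -0.7]
 [-0.   0.4]
 [ 0.  -0.3]
 [ 0.1 -1. ]]
pivot [ 0.6336 -0.0913  0.09  ]
pad [ 0.4591 -0.0733  0.1315]
plate [0.5338 0.0032 0.115 ]
bolt0 [ 0.5331 -0.0035  0.115 ]
cup [ 0.569 -0.23   0.072]
brown [ 0.649 -0.228  0.106]
red [0.67  0.045 0.1  ]
```

```bash
sed -i 's/^X=.*/X=np.array([0.6336,-0.0913,-0.1033])/' h.py; python3 -c "
from h import *
delta([-150,47,230],25); delta([-109,47,94],25)"
```

```text
t 1.0 tcp [0.1849 0.518  0.2055] rpy [ 3.142 -0.     1.228] F [-0.1  0.4  0. ] w 0.094 q [ 1.12  0.09  1.37 -0.    1.68 -0.1 ]
safe mm [-509.2  559.8  205.5]
shift mm tool [-413.   470.5  -24.5] turn deg [-24.9   3.  -13.5] world [ 0.4892 -0.0291  0.23  ] dw [ 0.3044 -0.5471  0.0245]
t 1.0 tcp [0.1849 0.518  0.2055] rpy [ 3.142 -0.     1.228] F [-0.1  0.4  0. ] w 0.094 q [ 1.12  0.09  1.37 -0.    1.68 -0.1 ]
safe mm [-509.2  559.8  205.5]
shift mm tool [-403.3  510.4  111.5] turn deg [-24.9   3.  -13.5] world [ 0.53   -0.0333  0.094 ] dw [ 0.3451 -0.5513 -0.1115]
```

Call:
jog_arm --series '[{"x":-0.02,"y":0.022,"z":-0.005},{"x":-0.026,"y":0.03,"z":-0.003},{"x":-0.026,"y":0.03,"z":-0.003},{"x":-0.026,"y":0.03,"z":-0.003},{"x":-0.026,"y":0.03,"z":-0.003},{"x":-0.026,"y":0.03,"z":-0.003},{"x":-0.026,"y":0.03,"z":-0.003},{"x":-0.026,"y":0.03,"z":-0.003},{"x":-0.026,"y":0.03,"z":0},{"x":-0.02,"y":0.02,"z":0}]' --claw 0

```text
invalid input
```

```bash
python3 -c "
from h import *
delta([-150,47,230],25)"
```

```text
t 1.0 tcp [0.1849 0.518  0.2055] rpy [ 3.142 -0.     1.228] F [-0.1  0.4  0. ] w 0.094 q [ 1.12  0.09  1.37 -0.    1.68 -0.1 ]
safe mm [-509.2  559.8  205.5]
shift mm tool [-413.   470.5  -24.5] turn deg [-24.9   3.  -13.5] world [ 0.4892 -0.0291  0.23  ] dw [ 0.3044 -0.5471  0.0245]
```

Call:
jog_arm --series '[{"x":-0.02,"y":0.022,"z":-0.005,"rx":0,"ry":0,"rz":0},{"x":-0.026,"y":0.03,"z":-0.003,"rx":0,"ry":0,"rz":0}]' --claw 0

```text
time: 1.17
tool_pos: [0.2161, 0.4597, 0.2116]
ee_rot: [-3.139, 0.001, 1.236]
wrist_force: [0.9, -0.5, 0.8]
width: 0.0837
```

Call:
jog_arm --series '[{"x":-0.026,"y":0.03,"z":-0.003,"rx":0,"ry":0,"rz":0},{"x":-0.026,"y":0.03,"z":-0.003,"rx":0,"ry":0,"rz":0},{"x":-0.026,"y":0.03,"z":-0.003,"rx":0,"ry":0,"rz":0},{"x":-0.026,"y":0.03,"z":-0.003,"rx":0,"ry":0,"rz":0},{"x":-0.026,"y":0.03,"z":-0.003,"rx":0,"ry":0,"rz":-2},{"x":-0.026,"y":0.03,"z":-0.003,"rx":0,"ry":0,"rz":-2},{"x":-0.026,"y":0.028,"z":0,"rx":0,"ry":0,"rz":-2},{"x":-0.026,"y":0.026,"z":0,"rx":0,"ry":0,"rz":-2},{"x":-0.02,"y":0.02,"z":0,"rx":0,"ry":0,"rz":-2},{"x":-0.01,"y":0.01,"z":0,"rx":0,"ry":0,"rz":0}]'

```text
time: 2.0
tool_pos: [0.4074, 0.1394, 0.2323]
ee_rot: [3.136, -0.001, 1.423]
wrist_force: [-0.7, -0.1, 0.0]
width: 0.0175
```

```bash
python3 -c "
from h import *
delta([-150,47,230],25)"
```

```text
t 2.0 tcp [0.4074 0.1394 0.2323] rpy [ 3.136e+00 -1.000e-03  1.423e+00] F [-0.7 -0.1  0. ] w 0.018 q [ 0.2  -0.19  1.58 -0.    1.74 -1.22]
safe mm [-248.8  206.1  232.3]
shift mm tool [-154.5  105.8    2.7] turn deg [-24.7   0.5  -2.5] world [ 0.4892 -0.0291  0.23  ] dw [ 0.0818 -0.1685 -0.0023]
```

Call:
jog_arm --series '[{"x":-0.02,"y":0,"z":0,"rx":-3,"ry":0,"rz":-0.5},{"x":-0.026,"y":0,"z":0,"rx":-5,"ry":0,"rz":-0.5},{"x":-0.026,"y":0,"z":0,"rx":-5,"ry":0,"rz":-0.5},{"x":-0.026,"y":0,"z":0,"rx":-5,"ry":0,"rz":-0.5},{"x":-0.026,"y":0,"z":0,"rx":-5,"ry":0,"rz":0},{"x":-0.02,"y":0,"z":0,"rx":-3,"ry":0,"rz":0},{"x":-0.01,"y":0,"z":0,"rx":0,"ry":0,"rz":0}]'

```text
time: 2.58
tool_pos: [0.3907, -0.0215, 0.2322]
ee_rot: [2.661, 0.012, 1.456]
wrist_force: [0.3, 1.4, -0.1]
width: 0.0001
```

```bash
python3 -c "
from h import *
delta([-109,47,160],25)"
```

```text
t 2.58 tcp [ 0.3907 -0.0215  0.2322] rpy [2.661 0.012 1.456] F [ 0.3  1.4 -0.1] w 0.0 q [-0.25 -0.69  1.97  0.05  1.38 -1.7 ]
safe mm [-248.8   44.3  232.2]
shift mm tool [  5.1  90.6 128.6] turn deg [ 2.6  0.9 -0.3] world [ 0.53   -0.0333  0.16  ] dw [ 0.1394 -0.0118 -0.0722]
```

Call:
jog_arm --series '[{"x":0,"y":0.014,"z":0.008,"rx":0.5,"ry":0,"rz":0},{"x":0.001,"y":0.022,"z":0.012,"rx":0.5,"ry":0,"rz":0},{"x":0.001,"y":0.022,"z":0.012,"rx":0.5,"ry":0.3,"rz":0},{"x":0.001,"y":0.022,"z":0.012,"rx":0.5,"ry":0.3,"rz":0},{"x":0.001,"y":0.016,"z":0.012,"rx":0.5,"ry":0.3,"rz":0},{"x":0.001,"y":0.008,"z":0.006,"rx":0,"ry":0,"rz":0},{"x":0,"y":0.002,"z":0.002,"rx":0,"ry":0,"rz":0}]'

```text
time: 3.17
tool_pos: [0.5161, -0.0365, 0.226]
ee_rot: [2.694, -0.001, 1.452]
wrist_force: [-0.4, 0.1, 1.0]
width: 0.0009
```

```bash
python3 -c "
from h import *
delta([-109,47,140],25)
from bench import cams
import cv2
for n in ('side','top'): cv2.imwrite(f'pics/{n}1.png',cams.snapshot(n)['img'][:,:,::-1])
"
```

```text
t 3.17 tcp [ 0.5161 -0.0365  0.226 ] rpy [ 2.694e+00 -1.000e-03  1.452e+00] F [-0.4  0.1  1. ] w 0.001 q [-0.21 -0.33  1.77  0.04  1.26 -1.66]
safe mm [-122.5   42.4  226. ]
shift mm tool [  4.8 -25.1  83.4] turn deg [ 0.6  0.3 -0.8] world [ 0.53   -0.0333  0.14  ] dw [ 0.0139  0.0032 -0.086 ]
```

View pics/side1.png

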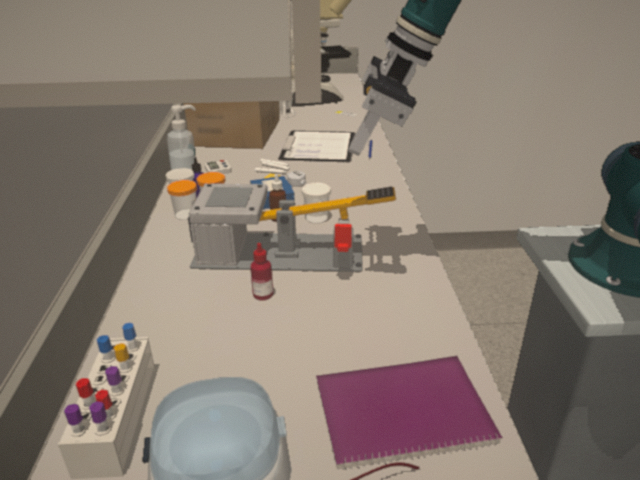

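View pics/top1.png

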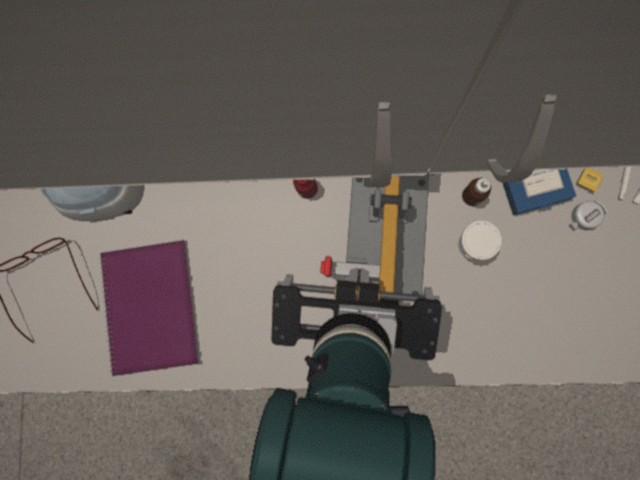

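The images show the fingers leaning back with the tip near (355,150) in the side view. It is short of the red plate, and the arm is well clear of the cabinet. I'll descend now.

Call:
jog_arm --series '[{"x":0.002,"y":-0.005,"z":0.015,"rx":0,"ry":0,"rz":-0.8},{"x":0.002,"y":-0.006,"z":0.02,"rx":0.5,"ry":0.3,"rz":0},{"x":0.001,"y":-0.006,"z":0.02,"rx":0,"ry":0,"rz":0},{"x":0,"y":-0.006,"z":0.018,"rx":0,"ry":0,"rz":0},{"x":0,"y":-0.002,"z":0.008,"rx":0,"ry":0,"rz":0},{"x":0,"y":0,"z":0.001,"rx":0,"ry":0,"rz":0}]'

```text
time: 3.77
tool_pos: [0.5263, -0.0325, 0.1437]
ee_rot: [2.695, 0.002, 1.468]
wrist_force: [0.2, -1.0, 0.4]
width: 0.0003
```

```bash
python3 -c "
from h import *
delta([-109,47,95],25)
from bench import cams
import cv2
s=cams.snapshot('side'); cv2.imwrite('pics/side2.png',cv2.resize(s['img'][100:290,180:440,::-1],None,fx=3,fy=3))
"
```

```text
t 3.77 tcp [ 0.5263 -0.0325  0.1437] rpy [2.695e+00 2.000e-03 1.468e+00] F [ 0.2 -1.   0.4] w 0.0 q [-0.19 -0.28  1.9   0.04  1.08 -1.67]
safe mm [-112.8   47.4  143.7]
shift mm tool [ -0.3 -17.6  45.6] turn deg [0.6 0.1 0.1] world [ 0.53   -0.0333  0.095 ] dw [ 0.0038 -0.0008 -0.0487]
```

View pics/side2.png

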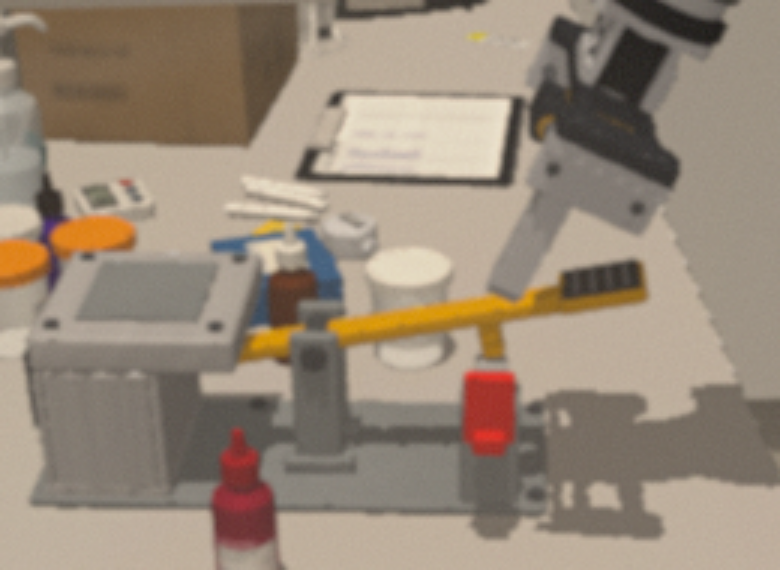

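The fingertip is at about (505,295) in the zoom, directly above the red plate and between it and the lever. I'll keep descending to z≈97 mm.

Call:
jog_arm --series '[{"x":0,"y":-0.005,"z":0.012,"rx":0,"ry":0,"rz":0},{"x":0,"y":-0.006,"z":0.015,"rx":0,"ry":0,"rz":0},{"x":0,"y":-0.004,"z":0.01,"rx":0,"ry":0,"rz":0},{"x":0,"y":-0.002,"z":0.005,"rx":0,"ry":0,"rz":0},{"x":0,"y":0,"z":0,"rx":0,"ry":0,"rz":0}]'

```text
time: 4.23
tool_pos: [0.5327, -0.0337, 0.1066]
ee_rot: [2.68, 0.004, 1.468]
wrist_force: [-0.4, -0.8, 0.6]
width: 0.0006
```

```bash
python3 -c "
from h import *
delta([-109,68,97],25)"
```

```text
t 4.23 tcp [ 0.5327 -0.0337  0.1066] rpy [2.68  0.004 1.468] F [-0.4 -0.8  0.6] w 0.001 q [-0.19 -0.24  1.95  0.05  0.97 -1.68]
safe mm [-106.3   46.9  106.6]
shift mm tool [21.1 -6.6  7.3] turn deg [1.4 0.2 0.1] world [ 0.5322 -0.0124  0.097 ] dw [-0.0005  0.0213 -0.0096]
```

Call:
jog_arm --series '[{"x":0,"y":-0.005,"z":0.007,"rx":0.5,"ry":0,"rz":0},{"x":0.007,"y":-0.001,"z":0.001,"rx":0.5,"ry":0,"rz":0},{"x":0.007,"y":0,"z":0,"rx":0,"ry":0,"rz":0},{"x":0.006,"y":0,"z":0,"rx":0,"ry":0,"rz":0},{"x":0.005,"y":0,"z":0,"rx":0,"ry":0,"rz":0},{"x":0.005,"y":0,"z":0,"rx":0,"ry":0,"rz":0}]'

```text
time: 4.73
tool_pos: [0.536, -0.0022, 0.0998]
ee_rot: [2.694, 0.005, 1.466]
wrist_force: [0.6, -2.7, -0.9]
width: 0.0007
```

```bash
python3 -c "
from h import *
delta([-109,104,97],25)"
```

```text
t 4.73 tcp [ 0.536  -0.0022  0.0998] rpy [2.694 0.005 1.466] F [ 0.6 -2.7 -0.9] w 0.001 q [-0.11 -0.22  1.94 -0.    0.97 -1.57]
safe mm [-106.2   78.5   99.8]
shift mm tool [25.5 -3.7  1.2] turn deg [0.7 0.3 0.1] world [0.5359 0.0234 0.097 ] dw [-0.0001  0.0256 -0.0028]
```

The push reads about 2.7 N, so contact is made. I'll keep going slowly.

Call:
jog_arm --series '[{"x":0.005,"y":-0.001,"z":0,"rx":0,"ry":0,"rz":0},{"x":0.005,"y":-0.001,"z":0,"rx":0,"ry":0,"rz":0},{"x":0.005,"y":0,"z":0,"rx":0,"ry":0,"rz":0},{"x":0.004,"y":0,"z":0,"rx":0,"ry":0,"rz":0},{"x":0.003,"y":0,"z":0,"rx":0,"ry":0,"rz":0}]'

```text
time: 5.15
tool_pos: [0.5376, 0.0222, 0.1]
ee_rot: [2.691, 0.007, 1.468]
wrist_force: [0.5, -2.9, -1.5]
width: 0.0004
```

```bash
python3 -c "
from h import *
delta([-109,104,97],25)
from bench import cams
import cv2
s=cams.snapshot('side'); cv2.imwrite('pics/side3.png',cv2.resize(s['img'][100:290,180:440,::-1],None,fx=3,fy=3))
s=cams.snapshot('top'); cv2.imwrite('pics/top3.png',cv2.resize(s['img'][150:350,280:520,::-1],None,fx=3,fy=3))
"
```

```text
t 5.15 tcp [0.5376 0.0222 0.1   ] rpy [2.691 0.007 1.468] F [ 0.5 -2.9 -1.5] w 0.0 q [-0.04 -0.21  1.94 -0.04  0.97 -1.5 ]
safe mm [-107.2  103.   100. ]
shift mm tool [ 1.  -2.9  1.9] turn deg [0.8 0.4 0.2] world [0.5359 0.0234 0.097 ] dw [-0.0017  0.0012 -0.003 ]
```

View pics/side3.png

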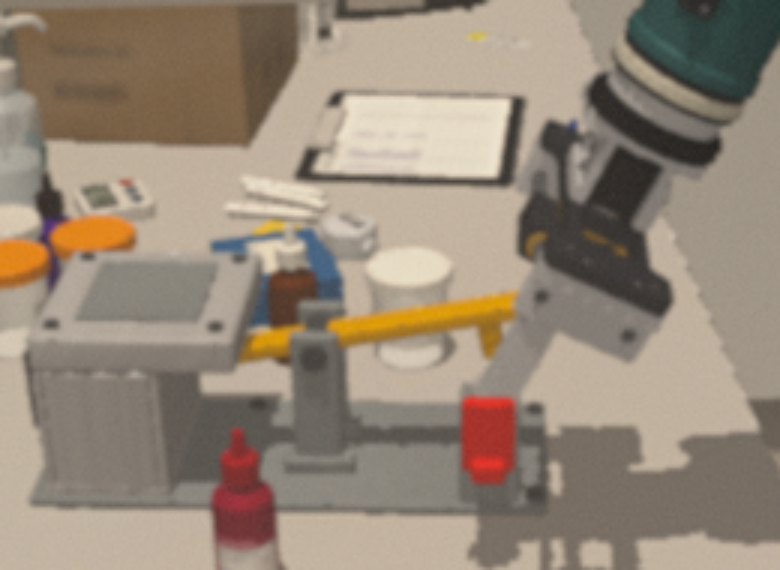

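View pics/top3.png

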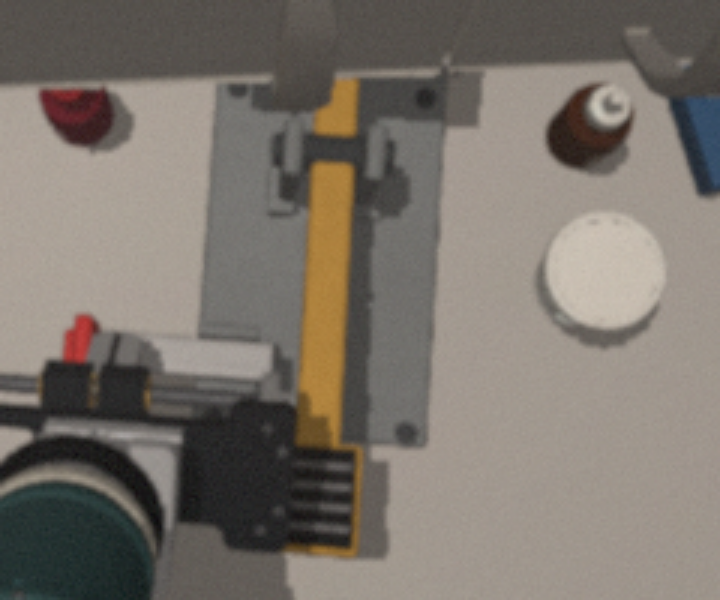

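The pictures show the plate moved out: the inner top edge is at about (98,318) in the top zoom, where it was at (155,320). The tongue end is now visible away from the lever at about (275,360).

```bash
python3 -c "
from h import *
for b in (5,6,7,8,34,36,38,40,42):
  p=world([[-94,77+b,115],[-109,77+b,115],[-94,87+b,115],[-124,87+b,115]],X)
  t=(proj(T,p)-[280,150])*3; s=(proj(S,p)-[180,100])*3
  print(b,'top inner far',t[0].round(0),'outer far',t[2].round(),'side outer top far/near',s[2].round(),s[3].round())
"
```

```text
5 top inner far [160. 318.] outer far [140. 317.] side outer top far/near [464. 375.] [517. 375.]
6 top inner far [158. 318.] outer far [138. 317.] side outer top far/near [464. 375.] [517. 376.]
7 top inner far [156. 318.] outer far [136. 317.] side outer top far/near [464. 376.] [517. 377.]
8 top inner far [154. 318.] outer far [134. 316.] side outer top far/near [464. 377.] [517. 378.]
34 top inner far [102. 314.] outer far [ 82. 313.] side outer top far/near [463. 400.] [517. 401.]
36 top inner far [ 98. 314.] outer far [ 78. 312.] side outer top far/near [463. 402.] [517. 402.]
38 top inner far [ 94. 313.] outer far [ 74. 312.] side outer top far/near [463. 403.] [517. 404.]
40 top inner far [ 90. 313.] outer far [ 70. 312.] side outer top far/near [462. 405.] [517. 406.]
42 top inner far [ 86. 313.] outer far [ 66. 311.] side outer top far/near [462. 407.] [517. 408.]
```

```bash
python3 -c "
import cv2,numpy as np
def red(f):
  a=cv2.imread(f).astype(int); m=((a[:,:,2]>150)&(a[:,:,1]<80)&(a[:,:,0]<80)).astype(np.uint8); 
  n,l,st,c=cv2.connectedComponentsWithStats(m); print(f,[s.tolist() for s in st[1:] if s[4]>300])
for f in ('pics/side2.png','pics/side3.png','pics/top0z.png','pics/top3.png'): red(f)
a=cv2.imread('pics/top3.png')[280:400,30:330]; cv2.imwrite('pics/z.png',cv2.resize(a,None,fx=2.5,fy=2.5))
"
```

```text
pics/side2.png [[465, 373, 49, 80, 3408]]
pics/side3.png [[463, 398, 51, 83, 3737]]
pics/top0z.png [[135, 323, 14, 50, 487]]
pics/top3.png [[64, 316, 26, 45, 812]]
```

View pics/z.png

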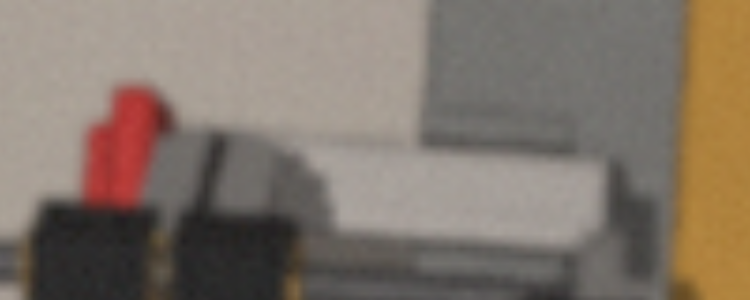

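The bolt reads about 35–36 mm. I'll push 3–4 mm more for margin, then back off and lift.

Call:
jog_arm --series '[{"x":0.004,"y":0,"z":0,"rx":0,"ry":0,"rz":0},{"x":0.003,"y":0,"z":0,"rx":0,"ry":0,"rz":0}]'

```text
time: 5.42
tool_pos: [0.5382, 0.0294, 0.0999]
ee_rot: [2.691, 0.007, 1.467]
wrist_force: [0.9, -1.3, -0.6]
width: 0.0004
```

```bash
python3 -c "
from h import *
delta([-109,90,97],25)"
```

```text
t 5.42 tcp [0.5382 0.0294 0.0999] rpy [2.691 0.007 1.467] F [ 0.9 -1.3 -0.6] w 0.0 q [-0.02 -0.21  1.93 -0.05  0.97 -1.47]
safe mm [-107.4  110.2   99.9]
shift mm tool [-20.2  -2.8   2. ] turn deg [0.8 0.3 0.2] world [0.5345 0.0095 0.097 ] dw [-0.0037 -0.0199 -0.0029]
```

Call:
jog_arm --series '[{"x":-0.008,"y":0,"z":0,"rx":0,"ry":0,"rz":0},{"x":-0.012,"y":0,"z":0,"rx":0,"ry":0,"rz":0},{"x":-0.012,"y":0.001,"z":-0.002,"rx":0,"ry":0,"rz":0},{"x":-0.004,"y":0.008,"z":-0.018,"rx":0,"ry":0,"rz":0},{"x":0,"y":0.009,"z":-0.022,"rx":0,"ry":0,"rz":0},{"x":0,"y":0.01,"z":-0.025,"rx":0,"ry":0,"rz":0},{"x":0,"y":0.01,"z":-0.025,"rx":0,"ry":0,"rz":0},{"x":0,"y":0.002,"z":-0.005,"rx":0,"ry":0,"rz":0}]'

```text
time: 6.08
tool_pos: [0.5244, -0.0068, 0.203]
ee_rot: [2.703, 0.002, 1.469]
wrist_force: [0.4, 0.2, 0.9]
width: 0.0005
```

```bash
python3 -c "
from h import *
delta([-172,0,170],13)
from bench import cams
import cv2
s=cams.snapshot('side'); cv2.imwrite('pics/side4.png',cv2.resize(s['img'][100:290,180:440,::-1],None,fx=3,fy=3))
s=cams.snapshot('top'); cv2.imwrite('pics/top4.png',cv2.resize(s['img'][150:350,280:520,::-1],None,fx=3,fy=3))
"
```

```text
t 6.08 tcp [ 0.5244 -0.0068  0.203 ] rpy [2.703e+00 2.000e-03 1.469e+00] F [0.4 0.2 0.9] w 0.0 q [-0.13 -0.3   1.79  0.01  1.21 -1.6 ]
safe mm [-117.3   72.8  203. ]
shift mm tool [-72.6 -63.7   6.7] turn deg [12.1  0.1  0.1] world [ 0.4625 -0.0736  0.17  ] dw [-0.0619 -0.0668 -0.033 ]
```

View pics/side4.png

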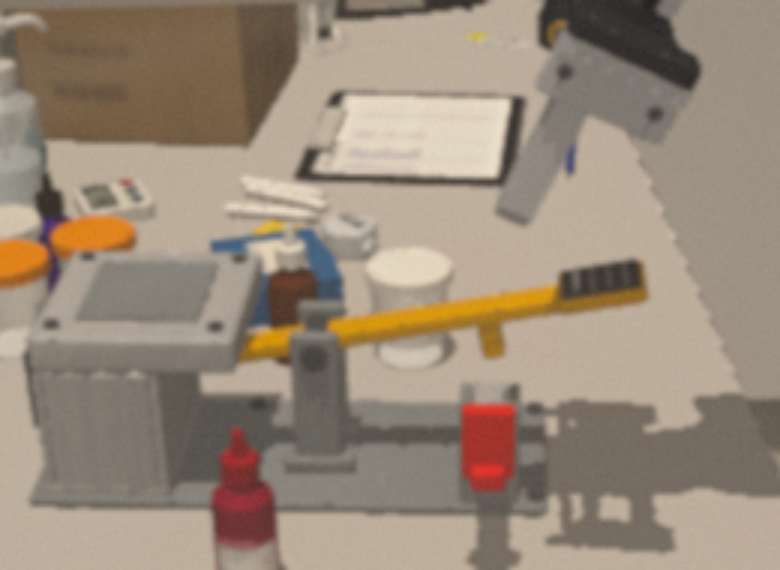

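View pics/top4.png

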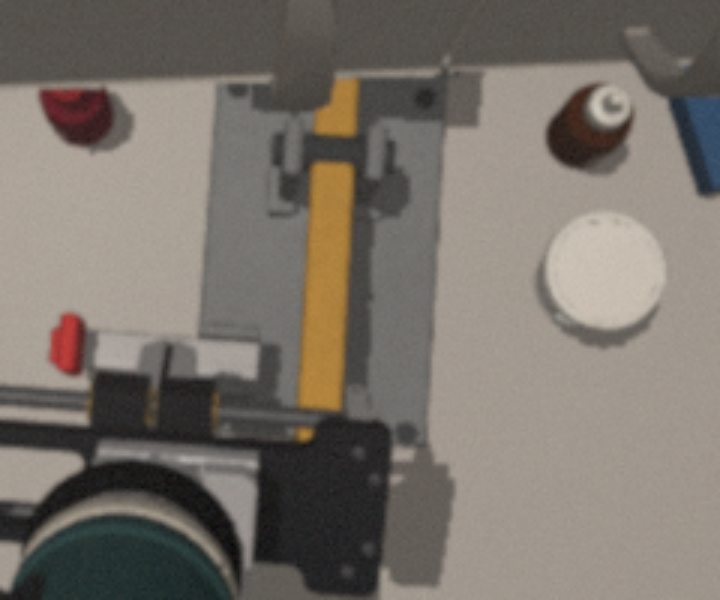

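The plate's inner edge is now at about x=84 in the top zoom, so the bolt is at about 42 mm: well out and short of the stop. The lug is free, so I'll move above the pad.

Call:
jog_arm --series '[{"x":-0.012,"y":-0.01,"z":0.005,"rx":2,"ry":0,"rz":0},{"x":-0.018,"y":-0.014,"z":0.002,"rx":3,"ry":0,"rz":0},{"x":-0.018,"y":-0.014,"z":0.002,"rx":3,"ry":0,"rz":0},{"x":-0.014,"y":-0.014,"z":0,"rx":3,"ry":0,"rz":0},{"x":-0.01,"y":-0.01,"z":0,"rx":1,"ry":0,"rz":0},{"x":0,"y":0,"z":0,"rx":0,"ry":0,"rz":0}]'

```text
time: 6.68
tool_pos: [0.4523, -0.0722, 0.1543]
ee_rot: [2.949, -0.004, 1.474]
wrist_force: [0.8, 0.1, -0.4]
width: 0.0004
```

```bash
python3 -c "
from h import *
delta([-172,0,150],13)"
```

```text
t 6.68 tcp [ 0.4523 -0.0722  0.1543] rpy [ 2.949 -0.004  1.474] F [ 0.8  0.1 -0.4] w 0.0 q [-0.32 -0.26  1.81  0.05  1.41 -1.79]
safe mm [-182.3    0.3  154.3]
shift mm tool [-0.4  9.3  6.2] turn deg [-2.  -0.3  0.3] world [ 0.4625 -0.0736  0.15  ] dw [ 0.0103 -0.0014 -0.0043]
```

Call:
jog_arm --series '[{"x":0,"y":0.006,"z":0.004,"rx":-1,"ry":0,"rz":0},{"x":0,"y":0.003,"z":0.006,"rx":-1,"ry":0,"rz":0},{"x":0,"y":-0.001,"z":0.006,"rx":0,"ry":0,"rz":0},{"x":0,"y":-0.001,"z":0.006,"rx":0,"ry":0,"rz":0},{"x":0,"y":-0.001,"z":0.006,"rx":0,"ry":0,"rz":0},{"x":0,"y":-0.001,"z":0.006,"rx":0,"ry":0,"rz":0}]'

```text
time: 7.18
tool_pos: [0.4631, -0.0724, 0.1184]
ee_rot: [2.918, -0.005, 1.473]
wrist_force: [-7.6, -0.3, 12.7]
width: 0.0005
```

```bash
python3 -c "
from h import *
delta([-173,0,60],13)"
```

```text
t 7.18 tcp [ 0.4631 -0.0724  0.1184] rpy [ 2.918 -0.005  1.473] F [-7.6 -0.3 12.7] w 0.0 q [-0.32 -0.24  1.87  0.05  1.3  -1.8 ]
safe mm [-171.6    1.2  118.4]
shift mm tool [ -1.5 -14.4  56.7] turn deg [-0.2 -0.3  0.2] world [ 0.4615 -0.0735  0.06  ] dw [-0.0016 -0.001  -0.0584]
```

Call:
jog_arm --series '[{"x":0,"y":-0.003,"z":0.006,"rx":0,"ry":0,"rz":0},{"x":0,"y":-0.002,"z":0.007,"rx":0,"ry":0,"rz":0},{"x":0,"y":-0.002,"z":0.007,"rx":0,"ry":0,"rz":0},{"x":0,"y":-0.002,"z":0.007,"rx":0,"ry":0,"rz":0}]'

```text
time: 7.52
tool_pos: [0.4616, -0.0722, 0.0951]
ee_rot: [2.912, 0.0, 1.475]
wrist_force: [-4.2, 0.7, 9.9]
width: 0.0003
```

```bash
python3 -c "
from h import *
delta([-173,0,60],13)"
```

```text
t 7.52 tcp [ 0.4616 -0.0722  0.0951] rpy [2.912 0.    1.475] F [-4.2  0.7  9.9] w 0.0 q [-0.31 -0.23  1.91  0.05  1.24 -1.8 ]
safe mm [-173.1    1.3   95.1]
shift mm tool [-1.3 -7.9 34.2] turn deg [ 0.2 -0.1  0.4] world [ 0.4615 -0.0735  0.06  ] dw [-0.0001 -0.0013 -0.0351]
```

Call:
jog_arm --series '[{"x":-0.0005,"y":-0.002,"z":0.008,"rx":0,"ry":0,"rz":0},{"x":0,"y":-0.002,"z":0.008,"rx":0,"ry":0,"rz":0},{"x":0,"y":-0.002,"z":0.008,"rx":0,"ry":0,"rz":0},{"x":0,"y":-0.002,"z":0.007,"rx":0,"ry":0,"rz":0},{"x":0,"y":-0.001,"z":0.005,"rx":0,"ry":0,"rz":0}]'

```text
time: 7.93
tool_pos: [0.4638, -0.0724, 0.0615]
ee_rot: [2.903, 0.005, 1.478]
wrist_force: [-2.8, -0.8, 6.3]
width: 0.0004
```

```bash
python3 -c "
from h import *
delta([-173,0,60],13)
from bench import cams
import cv2
s=cams.snapshot('side'); cv2.imwrite('pics/side5.png',cv2.resize(s['img'][100:290,180:440,::-1],None,fx=3,fy=3))
"
```

```text
t 7.93 tcp [ 0.4638 -0.0724  0.0615] rpy [2.903 0.005 1.478] F [-2.8 -0.8  6.3] w 0.0 q [-0.31 -0.2   1.96  0.05  1.15 -1.81]
safe mm [-170.8    1.3   61.5]
shift mm tool [-1.2 -2.5  1. ] turn deg [0.7 0.1 0.7] world [ 0.4615 -0.0735  0.06  ] dw [-0.0023 -0.001  -0.0015]
```

View pics/side5.png

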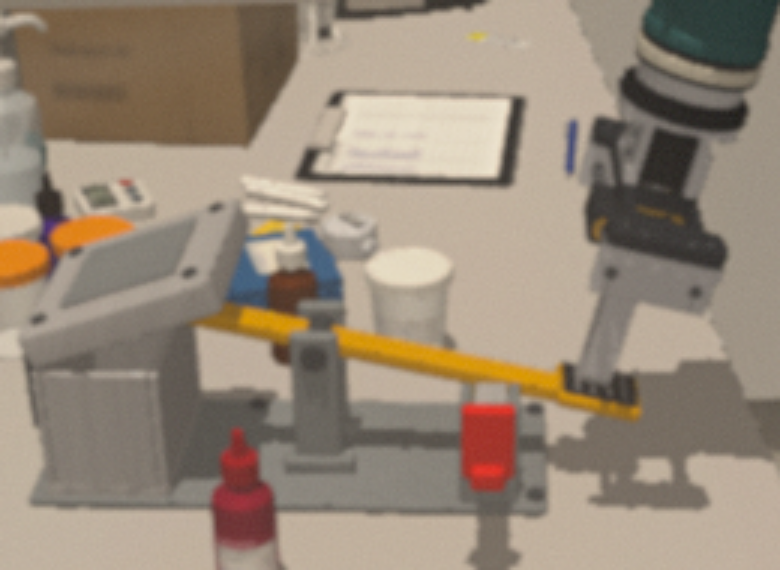

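The lid is up, with its front edge at about (215,300) in the zoom, and the fingertip rests on the pad at about (600,375). I'll check the lever angle and whether it holds steady.

```bash
python3 -c "
from h import *
from bench import cams,robot
import cv2
for i in range(16):
  s=cams.snapshot('side')
  if i%5==0:
    o=robot.get_obs(); print(o['time'],o['tool_pos'].round(4),o['wrist_force'].round(1))
cv2.imwrite('pics/side6.png',cv2.resize(s['img'][180:250,180:400,::-1],None,fx=3.6,fy=3.6))
for q in (.36,.40,.43,.46,.5):
  P=[lev(q,156,10,19),lev(q,204,10,19),lev(q,156,10,-19)]
  print(q,((proj(S,world(P,X))-[180,180])*3.6).round(0).tolist())
for a in (0,.26,.3,.34,.38):
  # lid top-front edge: origin 5mm above underside ->19 up; hinge 126 behind
  P=[]
  for y in (62.5,-62.5):
    for dz in (-5,19):
      P.append([90+126-126*np.cos(a)-dz*np.sin(a),y,101+126*np.sin(a)+dz*np.cos(a)])
  print('lid',round(np.degrees(a),1),((proj(S,world(P,X))-[180,180])*3.6).round(0).tolist())
"
```

```text
8.0333 [ 0.4637 -0.0724  0.0611] [-1.2 -1.4  5. ]
8.2833 [ 0.4637 -0.0724  0.0616] [-2.3 -0.2  5.3]
8.5333 [ 0.4637 -0.0723  0.0616] [-1.5 -1.   5.6]
8.7833 [ 0.4637 -0.0724  0.0616] [-2.1 -0.9  5.3]
0.36 [[681.0, 157.0], [774.0, 170.0], [680.0, 123.0]]
0.4 [[680.0, 168.0], [771.0, 184.0], [678.0, 133.0]]
0.43 [[678.0, 176.0], [769.0, 194.0], [677.0, 141.0]]
0.46 [[677.0, 183.0], [766.0, 204.0], [675.0, 148.0]]
0.5 [[674.0, 194.0], [762.0, 217.0], [672.0, 158.0]]
lid 0.0 [[189.0, 161.0], [185.0, 118.0], [232.0, 51.0], [229.0, 12.0]]
lid 14.9 [[172.0, 102.0], [180.0, 60.0], [217.0, -3.0], [225.0, -42.0]]
lid 17.2 [[167.0, 93.0], [177.0, 51.0], [214.0, -11.0], [223.0, -50.0]]
lid 19.5 [[163.0, 85.0], [175.0, 43.0], [209.0, -19.0], [221.0, -58.0]]
lid 21.8 [[158.0, 76.0], [172.0, 34.0], [205.0, -28.0], [218.0, -66.0]]
```

View pics/side6.png

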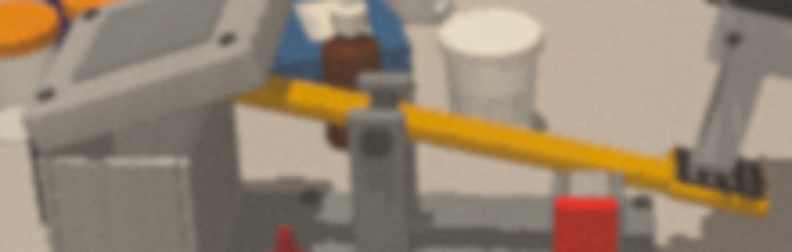

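```bash
python3 -c "
from h import *
for x0 in (45,50,55):
 for a in (0,.26,.32,.38):
  P=[[x0+126-126*np.cos(a)-dz*np.sin(a),y,101+126*np.sin(a)+dz*np.cos(a)] for y in (62.5,-62.5) for dz in (-5,19)]
  uv=proj(S,world(P,X)); print(x0,'lid',round(np.degrees(a),1),((uv-[180,180])*3.6).round(0).tolist(), 'z3.2:',((uv-[170,160])*3.2).round(0).tolist() if a==0 else '')
"
```

```text
45 lid 0.0 [[279.0, 162.0], [275.0, 119.0], [313.0, 52.0], [310.0, 12.0]] z3.2: [[280.0, 208.0], [277.0, 170.0], [310.0, 110.0], [308.0, 75.0]]
45 lid 14.9 [[263.0, 104.0], [272.0, 61.0], [299.0, -2.0], [308.0, -42.0]] z3.2: 
45 lid 18.3 [[257.0, 90.0], [269.0, 48.0], [294.0, -14.0], [305.0, -54.0]] z3.2: 
45 lid 21.8 [[250.0, 77.0], [265.0, 35.0], [288.0, -27.0], [302.0, -65.0]] z3.2: 
50 lid 0.0 [[269.0, 162.0], [265.0, 119.0], [304.0, 52.0], [301.0, 12.0]] z3.2: [[271.0, 208.0], [268.0, 170.0], [302.0, 110.0], [300.0, 75.0]]
50 lid 14.9 [[253.0, 104.0], [262.0, 61.0], [290.0, -2.0], [299.0, -42.0]] z3.2: 
50 lid 18.3 [[247.0, 90.0], [258.0, 48.0], [285.0, -15.0], [296.0, -54.0]] z3.2: 
50 lid 21.8 [[240.0, 77.0], [254.0, 35.0], [279.0, -27.0], [292.0, -65.0]] z3.2: 
55 lid 0.0 [[259.0, 162.0], [255.0, 119.0], [295.0, 52.0], [292.0, 12.0]] z3.2: [[262.0, 208.0], [259.0, 170.0], [294.0, 110.0], [292.0, 75.0]]
55 lid 14.9 [[243.0, 103.0], [251.0, 61.0], [281.0, -2.0], [289.0, -42.0]] z3.2: 
55 lid 18.3 [[236.0, 90.0], [248.0, 48.0], [276.0, -15.0], [287.0, -54.0]] z3.2: 
55 lid 21.8 [[229.0, 77.0], [244.0, 35.0], [269.0, -27.0], [283.0, -65.0]] z3.2:
```

```bash
python3 -c "
from bench import cams
import cv2
s=cams.snapshot('side'); cv2.imwrite('pics/side7.png',cv2.resize(s['img'][150:230,180:300,::-1],None,fx=6,fy=6,interpolation=cv2.INTER_CUBIC))
s=cams.snapshot('top'); cv2.imwrite('pics/top7.png',cv2.resize(s['img'][150:350,280:520,::-1],None,fx=3,fy=3))
"
```

```text
(no output)
```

View pics/side7.png

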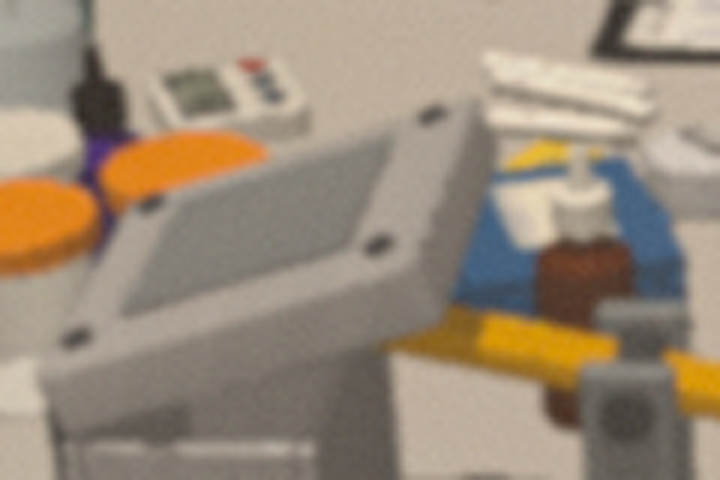

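View pics/top7.png

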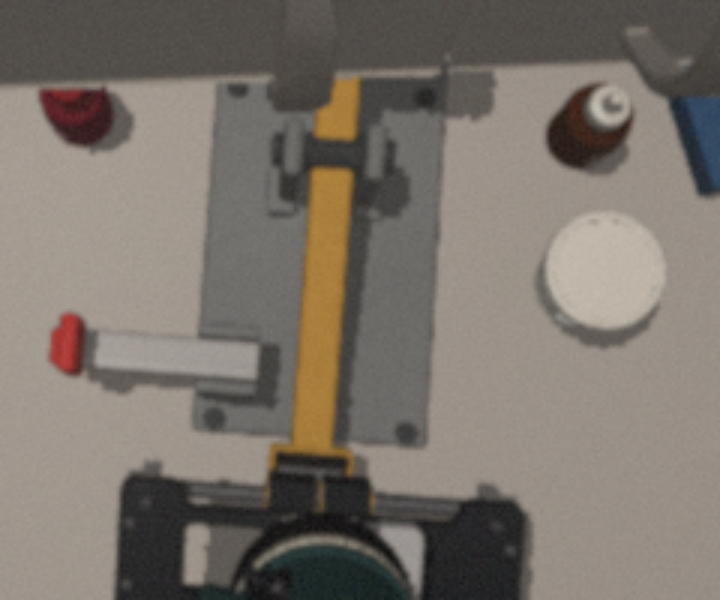

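Lever angle (about 0.43 rad) and the lid corner both give a lid tilt of about 18°. It held steady for 0.75 s at about 5 N. The bolt is out, and the cup and bottles haven't moved in the pictures. I'll hand the job in.

```bash
python3 -c "
from bench import ticket,robot
print(ticket.close_job()); o=robot.get_obs(); print(o['time'],o['tool_pos'],o['wrist_force'])"
```

```text
the job is handed in; nothing more can be done
None
the job is handed in; nothing more can be done
```

The safe is open and the arm is holding it open. With the gripper shut and leaning back clear of the cabinet, I pushed the red bolt out sideways. I then lifted clear and pressed the lever pad down with the fingertip, and handed the job in at about 9 s.

- **Bolt:** it ended at about 42 mm out by the camera image, short of the 50 mm stop. The tip position had suggested up to about 46 mm. Push force readings stayed at about 3 N, with no spike from a stop.
- **Lid:** the lever is at about 0.43 rad and the lid at about 18°, agreed by the lever fit and the lid corner in the side image. It held steady for 0.75 s before hand-in, at about 5 N.
- **Forces:** the highest reading was about 15 N total (12.7 N vertical), as I started pressing the lever. That is a little above the expected 3 to 11 N, because the tip was also dragging forward on the pad; I corrected this and it dropped.
- **Surroundings:** the cup and bottles look unmoved in the last pictures, and the arm did not touch the lid.
- **Mismatch:** my first assumptions for where the base plate and the lid's front edge sit along the safe were off by about 13 mm and 40 mm. I corrected both from the images, and neither affected the moves.

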